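# Move a varnished wooden disc to the drying stand with a spatula

### The job

The wooden disc on the yellow stand is freshly varnished, so do not touch it with the gripper or arm and do not let it fall. Take the spatula by its red grip, slide the blade under the disc between the stand's rails, lift the disc clear, carry it on the spatula to the blue stand and lower it centrally on to both rails. Then draw the blade out and set the spatula down standing on the table, clear of both stands, and let go.

Things in the scene. Friction and masses are not known exactly. Their poses are not given: they have to be found in the camera images.
- spatula: Loose spatula standing on the table. Dark steel blade 3 mm thick along +x, 36 mm wide, round tip 142 mm ahead of the origin; under the grip a heel 52 (x) x 50 (y) mm, same thickness. Upright square red grip 26 x 26 mm over the origin, flat sides facing x and y, to be held 15 to 90 mm above the underside (96 mm high). Origin: underside, below the grip's centre; z up. 0.16 kg.
- disc: The varnished disc to move: plain wood, 88 mm across, 9 mm thick, about 0.05 kg, lying on the yellow stand's rails, centred within 5 mm. Origin: centre of its underside; z up. (A second wooden disc, flat on the table near the robot, is only a spare.)
- stand_yellow: Yellow stand, fixed; holds the disc at the start. Base 100 (x) x 96 (y) x 6 mm with two rails along x, 100 mm long, 14 mm wide, black rubber tops 34 mm above the table. Slot between rails 56 mm wide (y -28 to 28), open at both ends, floor at 6 mm: 28 mm free height under the disc. Origin: centre of the base's underside; x along the slot, away from the robot; z up.
- stand_blue: Blue stand, fixed, empty at the start; the disc must go here. Same shape, sizes and axes as the yellow stand: slot 56 mm wide along x, floor 6 mm and rail tops 34 mm above the table. Origin: centre of the base's underside.
Not all that is in view belongs to the job. What is shaped like the stand_blue but orange is not meant.

How it is judged:
On the way, in this order (a step that is already met when the one before it is completed fails the run):
1. the disc is carried by the spatula alone, lifted at least 12 mm off the yellow stand's rails (contact force between spatula and disc above 0.1 N and height (world z) of disc above 0.046 m and contact force between disc and stand_yellow below 0.02 N), for 0.2 s.
2. the disc is lowered on the spatula to within 16 mm of the blue stand's rails, over the stand (within 25 mm of its centre) (contact force between spatula and disc above 0.05 N and height (world z) of disc below 0.05 m and horizontal distance between disc and stand_blue below 0.025 m), for 0.05 s.
At the end, for the whole second after the job is handed in: The disc rests flat on both rails of the blue stand (its centre within 20 mm of the stand's centre, tilt under 0.08 rad), no longer touched by the spatula; the spatula stands upright, flat on the table (within 0.1 rad), touching neither stand; both are at rest (horizontal distance between disc and stand_blue below 0.02 m and height (world z) of disc between 0.03 and 0.038 m and angle between disc's own z axis and vertical below 0.08 rad and linear speed of each of disc, spatula below 0.02 m/s and contact force between disc and spatula below 0.02 N and height (world z) of spatula below 0.004 m and angle between spatula's own z axis and vertical below 0.1 rad and contact force between spatula and stand_yellow below 0.02 N and contact force between spatula and stand_blue below 0.02 N).
It fails at once if the gripper or arm touches the varnished disc (contact force between any of the fingers, the arm and disc above 0.3 N).
It fails at once if the disc falls off the stands or the spatula (height (world z) of disc below 0.022 m or angle between disc's own z axis and vertical above 0.6 rad).
It also fails if it takes over 64 s, if anything falls off the work surface, if the arm or the gripper's body presses on something with over 40 N, if the wrist force passes 120 N, or if a joint passes its speed limit or range.

### The arm

A 6-joint arm with a two-finger parallel gripper is mounted at the origin on a cart in front of the work surface, level with it; the furniture and walls round the work are solid. World frame = base frame: x ahead of the robot, y to its left, z up, the work surface at z = 0. Lengths are in m, angles in rad, forces in N, time in s.
With the tool pointing down it reaches from about 0.35 to 0.775 m from the base axis. Payload 5.5 kg.
Tool frame: the origin (TCP) lies at the very end of the fingers, on their centre line; the grasp point (between the pads) lies 19 mm behind it; z points along the fingers, y is the line along which they close (so a half turn about z gives the same grasp; the last joint's range is limited). The gripper opens to 85 mm and grips with 20 to 120 N. Pads are 22 mm wide; open, the fingers measure 114 mm over their backs; the gripper's body (76 mm by 85 mm) begins 54 mm behind the grasp point. The pads swing forward as they close: fully open they stand 13 mm farther back than shut.
Start: joints at [1.131, 0.313, 0.046, 1.304, 0, 1.431], TCP at [0.17, 0.549, 0.231] pointing down, gripper open.
Joint ranges: [-2.76, 2.76], [-0.86, 1.69], [-1.03, 1.26], [-2.2, 2.34], [-1.47, 1.5], [-3.14, 3.14]. Speed limits (rad/s): [2.57, 2.57, 3.14, 3.14, 3.14, 3.14].

### API

Orientations are given as a unit quaternion [w, x, y, z].
In Python, from workcell import env, imaging, ticket gives the robot as it stands. The module is installed in compiled form; this text tells all that it offers.
- The arm moves only by the tool apply_moves, never from a script. Its argument "rows" is a list of rows, each an object with "xyz": the shift along the tool's x, y, z in mm, a list of three; "turn": the turn, a rotation vector about the tool's x, y, z in rad, a list of three; "grip": the opening, from 0 (shut) to 1 (fully open). A call has 1 to 12 rows; each row is the pose to reach, as a shift and turn from the pose commanded when the call began, along the tool's axes at that moment; what a row does not reach only later rows make up. A row lasts 1/12 s, in which the tool goes at most 41.7 mm and 7.16 degrees, less where a joint would pass 70% of its speed; a pose out of reach is approached as far as the arm can. A call with a gripper value outside its range is refused whole. The fingers move at their own pace and stop on an object; "force" is the grip in N (left out, the last holds). Time passes only in rows, so rows that repeat a pose let the fingers close. It gives the time, the measured TCP pose, the force, the opening and the grip force at its end, in the units of the state.
- env.get_state(): the state, without advancing time (a new reading comes with each control period).
- imaging.read_camera(name): name is "side" or "top" or "wrist"; returns a dict with "color" (480x640x3 uint8, blue, green, red), "z_map" (480x640 float32, m along the optical axis (not along the pixel's ray), 0 where there is no reading), "camera_matrix" (3x3 intrinsics, pixels), "k1" (the pictures are not rectified: a ray, as slopes to the right and down, at radius r is drawn at 1 + k1 r^2 times it, then the intrinsics apply), "view" (4x4, takes a point from world to camera coordinates). Camera axes: x right, y down, z forward; pixel columns grow to the right and rows downward; lengths in m; the calibration is good to about 2 mm. A picture is of the moment at which its call begins.
- ticket.hand_in(): hands the job in; it is judged then, once.
The state is a dict: "clock": time; "joint_pos": joint angles; "qvel": joint speeds; "tau": joint torques, N m; "tcp_pos": TCP position; "orientation": TCP orientation; "wrist_force": force on the tool from outside, world axes, zero at the start; "ft_torque": the same for the moment, N m; "finger_gap": finger opening in m; "grip_force": force on a finger pad.
Only numpy, scipy, OpenCV 4.12 (cv2) and the standard library are available. Lean on these libraries where they do the work, as an engineer would, in place of code of your own. Each camera call takes 0.05 s, during which the arm holds its last target. There are 200 camera calls.

## Working session

There is one attempt and no reset: what is moved stays moved. The work goes in short steps, Python scripts to look and compute and a tool call to move; the robot and the scene stay as the last step left them, time stands still between calls to the robot, and variables do not carry over. Pictures are saved under pics/ and viewed, at most 12 in all, crops included, and the job is handed in when it is done.

Besides the shell and the picture viewer there is one more tool, called after "Call:" as a command line: name --argument value ..., lists and objects as JSON in quotes. apply_moves: Moves the arm, as the interface text tells. Its arguments: {"type":"object","properties":{"rows":{"type":"array"},"force":{"type":"number"}},"required":["rows"]}

```bash
mkdir -p pics
cat > h.py <<'E'
import numpy as np, cv2
from workcell import env, imaging, ticket
def cam(n):
    return imaging.read_camera(n)
def cloud(c):
    K=c["camera_matrix"];z=c["z_map"]
    v,u=np.mgrid[0:480,0:640]
    pts=np.stack([u.ravel(),v.ravel()],1).astype(np.float64)[:,None]
    # k1 distort model equals OpenCV's
    s=cv2.undistortPoints(pts,K,np.array([c["k1"],0,0,0.]))[:,0].reshape(480,640,2)
    P=np.dstack([s[...,0]*z,s[...,1]*z,z,np.ones_like(z)])
    W=P@np.linalg.inv(c["view"]).T
    W=W[...,:3]; W[z==0]=np.nan
    return W
E
python3 - <<'E'
from h import *
for n in ("top","side"):
    c=cam(n); cv2.imwrite(f"pics/{n}0.png",c["color"]); np.savez(f"{n}0.npz",W=cloud(c),col=c["color"])
s=env.get_state();print({k:np.round(v,3) for k,v in s.items()})
E
```

```text
{'clock': np.float64(0.1), 'joint_pos': array([ 1.131,  0.314,  0.045,  1.304, -0.   ,  1.431]), 'qvel': array([-0.001, -0.002,  0.002,  0.003, -0.   ,  0.   ]), 'tau': array([ 4.0000e-03, -4.8173e+01,  2.9924e+01,  1.3000e-02, -0.0000e+00,
        0.0000e+00]), 'tcp_pos': array([0.17 , 0.549, 0.23 ]), 'orientation': array([-0.   ,  0.149,  0.989, -0.001]), 'wrist_force': array([-0.629, -0.376, -1.122]), 'ft_torque': array([-0.035, -0.016,  0.007]), 'grip_force': np.float64(0.0), 'finger_gap': np.float64(0.086)}
```

View pics/top0.png

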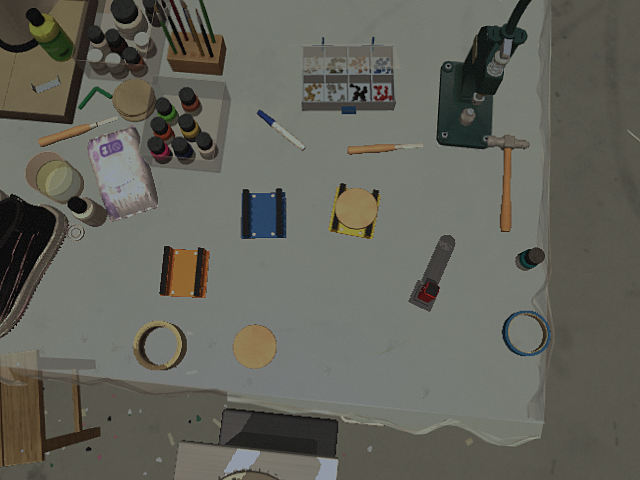

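View pics/side0.png

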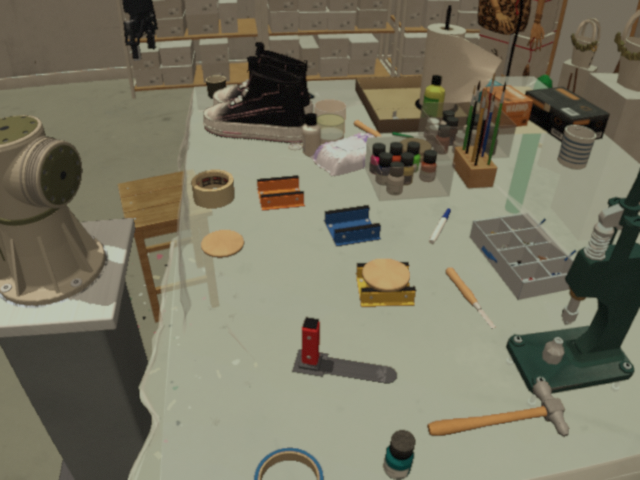

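Top view: the blue stand is at (264,214). The orange look-alike at (185,272) is the wrong colour. The yellow stand with the disc is at (356,210), and the spare disc at (255,346) is on the table. The spatula's grip is at (428,292), with the blade running to (446,240). In the side view, the red grip is at (311,342), the blue stand at (352,225), and the disc at (386,273).

```bash
cat > m.py <<'E'
from h import *
d=np.load("top0.npz");W=d["W"];col=d["col"];hsv=cv2.cvtColor(col,cv2.COLOR_BGR2HSV)
def box(u0,v0,u1,v1):
    m=np.zeros((480,640),bool);m[v0:v1,u0:u1]=1;return m
def rect(P,n):
    r=cv2.minAreaRect((P[:,:2]*1000).astype(np.float32));print(n,len(P),"c",np.round(r[0],1),"size",np.round(r[1],1),"ang",round(r[2],1),"z",np.round(np.nanpercentile(P[:,2],[5,50,95])*1000,1))
z=W[...,2]
print("table z",np.nanmedian(z[box(280,250,400,320)]))
m=box(230,180,298,248);rect(W[m&(z>0.025)],"blue rails")
m=box(322,175,390,246);rect(W[m&(z>0.026)&(z<0.0385)],"yel rails")
D=W[m&(z>0.0385)];rect(D,"disc")
(c,r)=cv2.minEnclosingCircle((D[:,:2]*1000).astype(np.float32));print(c,r)
m=box(400,225,465,318)
G=W[m&(z>0.085)];rect(G,"grip")
dark=m&(z<0.03)&(col.max(2)<105);rect(W[dark],"blade")
s=cv2.resize(col[165:320,225:470],None,fx=3.2,fy=3.2,interpolation=cv2.INTER_CUBIC);cv2.imwrite("pics/crop0.png",s)
v=W[dark];A=v[:,:2]-v[:,:2].mean(0);print(np.linalg.svd(A,full_matrices=False)[2][0])
E
python3 m.py
```

```text
table z 0.0012168460160104644
blue rails 631 c [624.9  45. ] size [101.1  81.7] ang 7.3 z [27.9 33.8 37.6]
yel rails 335 c [ 649.1 -146.7] size [ 87.  101.2] ang 84.4 z [29.2 34.1 37.9]
disc 1352 c [ 651.3 -146.3] size [93.6 85.8] ang 0.6 z [39.5 43.2 46.8]
(650.369384765625, -136.12728881835938) 54.018795013427734
grip 184 c [ 487.  -303.1] size [26.7 25.9] ang 68.1 z [86.9 94.5 97.7]
blade 1235 c [ 541.8 -322.6] size [ 49.9 168.5] ang 70.6 z [-1.1  3.1  9.8]
[-0.9307515   0.36565235]
```

View pics/crop0.png

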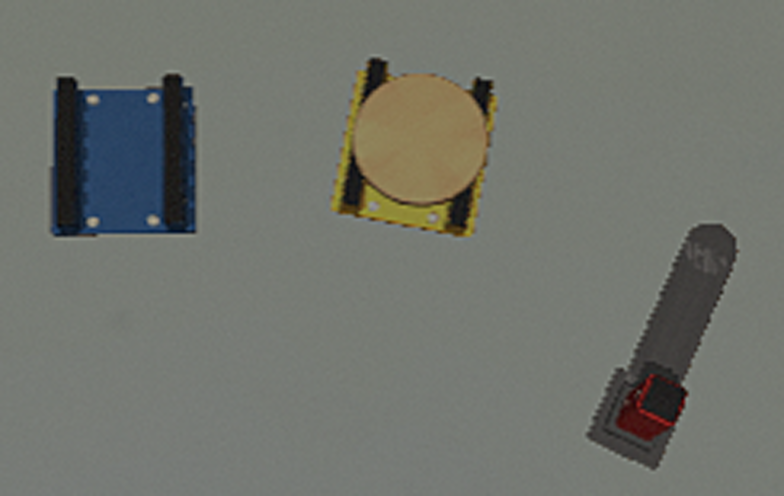

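```bash
cat >> h.py <<'E'
from scipy.spatial.transform import Rotation as R
def rot():
    q=env.get_state()["orientation"];return R.from_quat([q[1],q[2],q[3],q[0]])
def plan(x,y,z,yaw):
    """tool shift (mm) and turn for grip-frame target: tool -x along yaw (deg), pointing down"""
    s=env.get_state();r=rot();t=np.deg2rad(yaw)
    X=np.array([-np.cos(t),-np.sin(t),0]);Z=np.array([0,0,-1.]);T=R.from_matrix(np.stack([X,np.cross(Z,X),Z],1))
    sh=r.inv().apply(np.array([x,y,z])-s["tcp_pos"]*1000)
    print("xyz",np.round(sh,1),"turn",np.round((r.inv()*T).as_rotvec(),4))
def rails(W,col,m,zlo=0.029,zhi=0.038,dark=60):
    z=W[...,2];mm=m&(z>zlo)&(z<zhi)&(col.max(2)<dark)
    n,L,st,_=cv2.connectedComponentsWithStats(mm.astype(np.uint8))
    out=[]
    for i in range(1,n):
        if st[i,4]<40: continue
        P=(W[L==i][:,:2]*1000).astype(np.float32)
        vx,vy,x0,y0=cv2.fitLine(P,cv2.DIST_HUBER,0,.01,.01).ravel()
        if vx<0: vx,vy=-vx,-vy
        t=(P-[x0,y0])@np.array([vx,vy]);a,b=np.percentile(t,[1,99])
        print("rail",st[i,4],"yaw",round(float(np.degrees(np.arctan2(vy,vx))),2),"mid",np.round([x0+vx*(a+b)/2,y0+vy*(a+b)/2],1),"len",round(float(b-a),1))
E
cat > m2.py <<'E'
from h import *
d=np.load("top0.npz");W=d["W"];col=d["col"]
def box(u0,v0,u1,v1):
    m=np.zeros((480,640),bool);m[v0:v1,u0:u1]=1;return m
print("blue");rails(W,col,box(230,180,298,248))
print("yel");rails(W,col,box(322,175,390,246))
hsv=cv2.cvtColor(col,cv2.COLOR_BGR2HSV)
m=box(322,175,390,246)&(W[...,2]>.039)&(hsv[...,0]<19)&(col.min(2)>70)
P=(W[m][:,:2]*1000).astype(np.float32);print("disc",len(P),np.median(P,0),(np.percentile(P,1,0)+np.percentile(P,99,0))/2,np.ptp(P,0))
plan(480,250,230,-21.5);plan(487,-303,190,-21.5)
E
python3 m2.py
```

```text
blue
rail 268 yaw 5.83 mid [620.1  79.9] len 97.8
rail 256 yaw 5.69 mid [629.   11.8] len 99.1
yel
rail 50 yaw -18.56 mid [ 689.3 -114. ] len 25.5
rail 41 yaw 10.32 mid [ 684.4 -185.8] len 23.2
rail 57 yaw 5.6 mid [ 617.9 -107. ] len 28.7
rail 60 yaw -16.44 mid [ 609.3 -177.7] len 29.0
disc 76 [ 656.80164 -141.31186] [ 649.0346  -147.87198] [85.81384 83.44889]
xyz [-384.8 -193.9    0.7] turn [-0.0017 -0.0002  0.0755]
xyz [-554.8 -720.1   41.6] turn [-0.0017 -0.0002  0.0755]
```

Call:
apply_moves --rows '[{"xyz":[-385,-194,0],"turn":[0,0,0],"grip":1},{"xyz":[-385,-194,0],"turn":[0,0,0],"grip":1},{"xyz":[-385,-194,0],"turn":[0,0,0],"grip":1},{"xyz":[-385,-194,0],"turn":[0,0,0],"grip":1},{"xyz":[-385,-194,0],"turn":[0,0,0],"grip":1},{"xyz":[-385,-194,0],"turn":[0,0,0],"grip":1},{"xyz":[-385,-194,0],"turn":[0,0,0],"grip":1},{"xyz":[-385,-194,0],"turn":[0,0,0],"grip":1},{"xyz":[-385,-194,0],"turn":[0,0,0],"grip":1},{"xyz":[-385,-194,0],"turn":[0,0,0],"grip":1},{"xyz":[-385,-194,0],"turn":[0,0,0],"grip":1}]'

```text
clock: 1.02
tcp_pos: [0.4837, 0.2466, 0.2307]
orientation: [0.001, 0.152, 0.988, -0.001]
wrist_force: [-0.2, -0.0, -0.4]
finger_gap: 0.0859
grip_force: 0.0
```

```bash
python3 -c "
from h import *
s=env.get_state();print(s['clock'],s['tcp_pos']);plan(500,-70,230,-6);plan(470,-296,230,-21.5)
c=cam('wrist');cv2.imwrite('pics/w1.png',c['color']);np.savez('w1.npz',W=cloud(c),col=c['color'])"
```

```text
1.0167 [0.48374479 0.24663454 0.23069897]
xyz [-110.4 -297.2    1.1] turn [-0.001   0.0012 -0.1997]
xyz [-149.5 -521.8    1.4] turn [-0.0008  0.0014  0.0708]
```

View pics/w1.png

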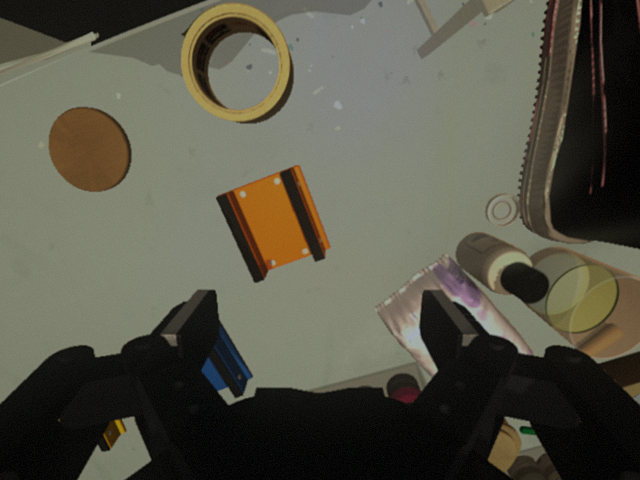

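The wrist picture shows the orange look-alike at (273,223), with the blue stand only partly visible at (225,370) because the fingers hide it. The top camera will do for positions, so I go on to the spatula.

Call:
apply_moves --rows '[{"xyz":[-165,-521,1],"turn":[0,0,0.071],"grip":1},{"xyz":[-165,-521,1],"turn":[0,0,0.071],"grip":1},{"xyz":[-165,-521,1],"turn":[0,0,0.071],"grip":1},{"xyz":[-165,-521,1],"turn":[0,0,0.071],"grip":1},{"xyz":[-165,-521,1],"turn":[0,0,0.071],"grip":1},{"xyz":[-165,-521,1],"turn":[0,0,0.071],"grip":1},{"xyz":[-165,-521,1],"turn":[0,0,0.071],"grip":1},{"xyz":[-165,-521,1],"turn":[0,0,0.071],"grip":1},{"xyz":[-165,-521,1],"turn":[0,0,0.071],"grip":1},{"xyz":[-165,-521,1],"turn":[0,0,0.071],"grip":1},{"xyz":[-165,-521,1],"turn":[0,0,0.071],"grip":1},{"xyz":[-165,-521,1],"turn":[0,0,0.071],"grip":1}]'

```text
clock: 2.07
tcp_pos: [0.4834, -0.2507, 0.2302]
orientation: [-0.0, 0.184, 0.983, 0.0]
wrist_force: [1.1, 0.4, -0.1]
finger_gap: 0.0854
grip_force: 0.0
```

```bash
python3 -c "
from h import *
s=env.get_state();print(s['clock'],s['tcp_pos'],s['qvel']);plan(487,-303,150,-21.7);plan(487,-303,50,-21.7)"
```

```text
2.0667 [ 0.48339699 -0.25066921  0.23015963] [-0.77062241  0.43041366  0.55796691  0.12145881  0.00387537 -0.76945035]
xyz [-22.3 -47.5  80.1] turn [ 0.0007 -0.0005  0.0085]
xyz [-22.4 -47.6 180.1] turn [ 0.0007 -0.0005  0.0085]
```

Call:
apply_moves --rows '[{"xyz":[-10,-25,10],"turn":[0,0,0],"grip":1},{"xyz":[-10,-25,30],"turn":[0,0,0],"grip":1},{"xyz":[-10,-25,50],"turn":[0,0,0],"grip":1},{"xyz":[-10,-25,50],"turn":[0,0,0],"grip":1},{"xyz":[-10,-25,50],"turn":[0,0,0],"grip":1},{"xyz":[-10,-25,50],"turn":[0,0,0],"grip":1}]'

```text
clock: 2.57
tcp_pos: [0.4844, -0.2759, 0.1811]
orientation: [0.0, 0.184, 0.983, 0.0]
wrist_force: [-0.6, 0.2, 0.3]
finger_gap: 0.0856
grip_force: 0.0
```

Run:
```python
from h import *
s=env.get_state();print(s['clock'],s['tcp_pos'])
c=cam('wrist');cv2.imwrite('pics/w2.png',c['color']);W=cloud(c);z=W[...,2];col=c['color'].astype(int)
r=(col[...,2]>1.8*col[...,1]+15)|(z>0.09)
m=(np.abs(W[...,0]-.487)<.03)&(np.abs(W[...,1]+.303)<.03)&(z>.08)&(z<.105)
P=W[m];print(len(P))
if len(P):print(cv2.minAreaRect((P[:,:2]*1000).astype(np.float32)),np.median(P[:,2]))
plan(487,-303,50,-21.7)
```

```text
2.5667 [ 0.48444338 -0.27593005  0.18113738]
1292
((487.63525390625, -304.811279296875), (26.049474716186523, 24.54432487487793), 69.44245910644531) 0.09470635619212715
xyz [-11.5 -24.2 131.7] turn [-0.0003  0.0016  0.009 ]
```

View pics/w2.png

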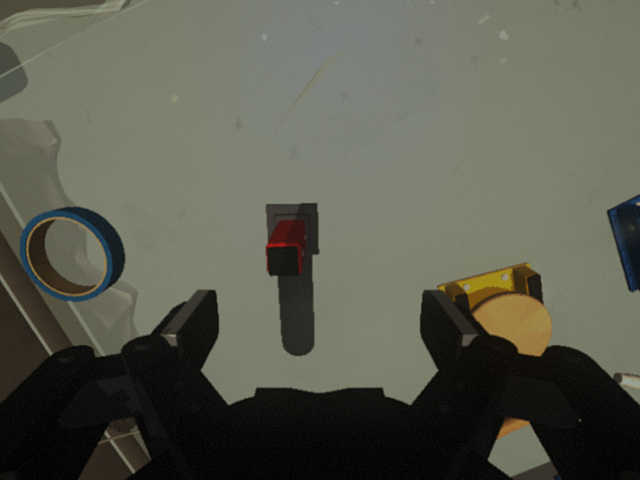

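The spatula's grip is at (285,258), square to the fingers. The yellow stand with the disc is at (510,320), clear to the right.

Call:
apply_moves --rows '[{"xyz":[-12,-25,20],"turn":[0,0,0.009],"grip":1},{"xyz":[-12,-25,40],"turn":[0,0,0.009],"grip":1},{"xyz":[-12,-25,60],"turn":[0,0,0.009],"grip":1},{"xyz":[-12,-25,80],"turn":[0,0,0.009],"grip":1},{"xyz":[-12,-25,100],"turn":[0,0,0.009],"grip":1},{"xyz":[-12,-25,115],"turn":[0,0,0.009],"grip":1},{"xyz":[-12,-25,125],"turn":[0,0,0.009],"grip":1},{"xyz":[-12,-25,131],"turn":[0,0,0.009],"grip":1},{"xyz":[-12,-25,131],"turn":[0,0,0.009],"grip":1},{"xyz":[-12,-25,131],"turn":[0,0,0.009],"grip":0.5},{"xyz":[-12,-25,131],"turn":[0,0,0.009],"grip":0.3},{"xyz":[-12,-25,131],"turn":[0,0,0.009],"grip":0.1}]' --force 80

```text
clock: 3.62
tcp_pos: [0.487, -0.3048, 0.0506]
orientation: [0.001, 0.189, 0.982, -0.0]
wrist_force: [-0.0, 0.7, -0.1]
finger_gap: 0.0517
grip_force: 0.0
```

Call:
apply_moves --rows '[{"xyz":[0,0,0],"turn":[0,0,0],"grip":0},{"xyz":[0,0,0],"turn":[0,0,0],"grip":0},{"xyz":[0,0,0],"turn":[0,0,0],"grip":0},{"xyz":[0,0,0],"turn":[0,0,0],"grip":0},{"xyz":[0,0,0],"turn":[0,0,0],"grip":0},{"xyz":[0,0,0],"turn":[0,0,0],"grip":0}]' --force 80

```text
clock: 4.12
tcp_pos: [0.4867, -0.3047, 0.0502]
orientation: [0.001, 0.189, 0.982, -0.0]
wrist_force: [-0.8, -0.6, 5.8]
finger_gap: 0.025
grip_force: 79.4
```

```bash
python3 -c "
from h import *
s=env.get_state();print(s['clock'],s['tcp_pos'],s['grip_force'],s['finger_gap'])"
```

```text
4.1167 [ 0.48673628 -0.30472948  0.05022634] 79.39208149909973 0.025004778833849318
```

Call:
apply_moves --rows '[{"xyz":[0,0,-8],"turn":[0,0,0],"grip":0},{"xyz":[0,0,-20],"turn":[0,0,0],"grip":0},{"xyz":[0,0,-35],"turn":[0,0,0],"grip":0},{"xyz":[0,0,-50],"turn":[0,0,0],"grip":0},{"xyz":[0,0,-65],"turn":[0,0,0],"grip":0},{"xyz":[0,0,-75],"turn":[0,0,0],"grip":0},{"xyz":[0,0,-80],"turn":[0,0,0],"grip":0},{"xyz":[0,0,-80],"turn":[0,0,0],"grip":0}]'

```text
clock: 4.78
tcp_pos: [0.4867, -0.3046, 0.1304]
orientation: [0.001, 0.189, 0.982, -0.0]
wrist_force: [0.2, -0.0, -1.1]
finger_gap: 0.0251
grip_force: 78.6
```

```bash
python3 -c "
from h import *
s=env.get_state();print(s['clock'],s['tcp_pos'],s['grip_force'],s['finger_gap'])
plan(429,-124,130,-6)"
```

```text
4.7833 [ 0.4866564  -0.30459001  0.13040683] 78.59198212623596 0.025082347728584534
xyz [120.5 146.3   0.2] turn [-0.0006  0.0015 -0.2751]
```

Call:
apply_moves --rows '[{"xyz":[8,10,0],"turn":[0,0,-0.03],"grip":0},{"xyz":[25,30,0],"turn":[0,0,-0.07],"grip":0},{"xyz":[45,54,0],"turn":[0,0,-0.12],"grip":0},{"xyz":[65,80,0],"turn":[0,0,-0.17],"grip":0},{"xyz":[85,105,0],"turn":[0,0,-0.22],"grip":0},{"xyz":[102,125,0],"turn":[0,0,-0.25],"grip":0},{"xyz":[114,139,0],"turn":[0,0,-0.27],"grip":0},{"xyz":[120,146,0],"turn":[0,0,-0.275],"grip":0},{"xyz":[120,146,0],"turn":[0,0,-0.275],"grip":0},{"xyz":[120,146,0],"turn":[0,0,-0.275],"grip":0}]'

```text
clock: 5.62
tcp_pos: [0.4291, -0.1244, 0.1292]
orientation: [0.0, 0.052, 0.999, -0.0]
wrist_force: [-0.9, -0.3, -1.4]
finger_gap: 0.0249
grip_force: 78.7
```

Run:
```python
from h import *
s=env.get_state();print(s['clock'],s['tcp_pos'])
plan(429,-124,65,-6)
d=cam('top');np.savez('top1.npz',W=cloud(d),col=d['color'])
W=cloud(d);col=d['color']
cv2.imwrite('pics/t1.png',cv2.resize(col[160:320,290:480],None,fx=4,fy=3.7,interpolation=cv2.INTER_CUBIC)[:600,:800])
# blade: height 70..95mm, ahead of gripper
z=W[...,2];m=(z>.065)&(z<.1)&(W[...,0]>.455)&(W[...,0]<.62)&(abs(W[...,1]+.13)<.05)
P=(W[m][:,:2]*1000).astype(np.float32);print(len(P),cv2.minAreaRect(P),np.median(z[m]),P[:,0].max())
print(cv2.fitLine(P,cv2.DIST_HUBER,0,.01,.01).ravel())
```

```text
5.6167 [ 0.42913014 -0.12438578  0.12915357]
xyz [ 0.2  0.4 64.2] turn [-0.0005  0.0002  0.0001]
  return _methods._mean(a, axis=axis, dtype=dtype,
  ret = ret.dtype.type(ret / rcount)
Traceback (most recent call last):
ValueError: zero-size array to reduction operation maximum which has no identity
```

View pics/t1.png

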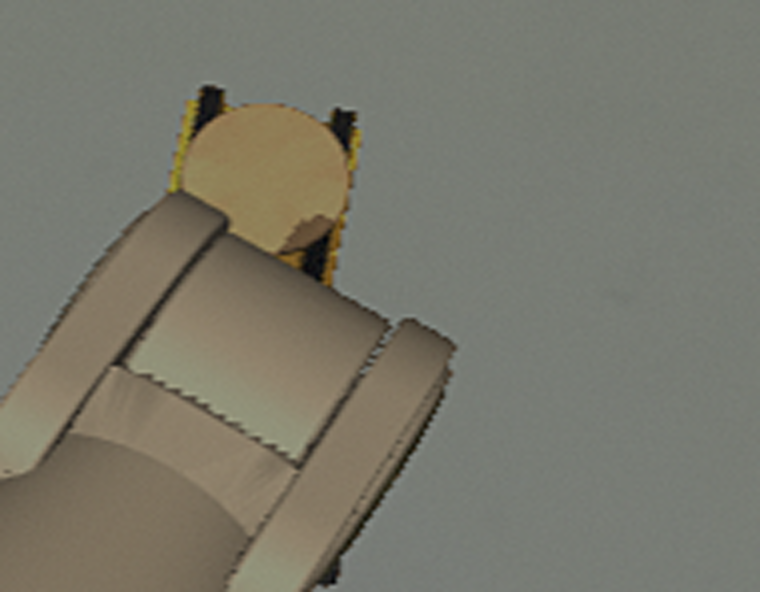

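The wrist hides the blade from above. The disc is undisturbed, at about (265,180) in the crop. I'll lower the blade to slot height and check from the side.

Call:
apply_moves --rows '[{"xyz":[0,0,8],"turn":[0,0,0],"grip":0},{"xyz":[0,0,22],"turn":[0,0,0],"grip":0},{"xyz":[0,0,38],"turn":[0,0,0],"grip":0},{"xyz":[0,0,52],"turn":[0,0,0],"grip":0},{"xyz":[0,0,61],"turn":[0,0,0],"grip":0},{"xyz":[0,0,64],"turn":[0,0,0],"grip":0},{"xyz":[0,0,64],"turn":[0,0,0],"grip":0},{"xyz":[0,0,64],"turn":[0,0,0],"grip":0}]'

```text
clock: 6.33
tcp_pos: [0.4292, -0.1246, 0.0655]
orientation: [0.0, 0.053, 0.999, 0.0]
wrist_force: [0.0, -0.4, -1.4]
finger_gap: 0.0251
grip_force: 78.7
```

Run:
```python
from h import *
s=env.get_state();print(s['clock'],s['tcp_pos'])
plan(553.5,-137,65,-6)
d=cam('side');W=cloud(d);col=d['color'];z=W[...,2]
cv2.imwrite('pics/s1.png',cv2.resize(col[200:400,230:460],None,fx=3.4,fy=3,interpolation=cv2.INTER_CUBIC))
m=(z>.008)&(z<.035)&(W[...,0]>.465)&(W[...,0]<.595)&(abs(W[...,1]+.13)<.035)
P=W[m]*1000;print(len(P),np.percentile(P,[1,50,99],0).round(1))
r=cv2.minAreaRect(P[:,:2].astype(np.float32));print(r)
A=np.c_[P[:,:2]-P[:,:2].mean(0),np.ones(len(P))];print("plane",np.linalg.lstsq(A,P[:,2],rcond=None)[0])
print(cv2.fitLine(P[:,:2].astype(np.float32),cv2.DIST_HUBER,0,.01,.01).ravel())
# disc top from side
m=(z>.039)&(z<.048)&(np.hypot(W[...,0]-.65,W[...,1]+.147)<.055)&(col[...,2]>col[...,0]*1.3)
P=(W[m][:,:2]*1000);print("disc",len(P),(np.percentile(P,1,0)+np.percentile(P,99,0))/2,cv2.minEnclosingCircle(P.astype(np.float32)))
```

```text
6.3333 [ 0.42919046 -0.12457098  0.06546228]
xyz [-124.9    0.7    0.5] turn [ 0.      0.0001 -0.0007]
754 [[ 466.  -151.5   15.2]
 [ 515.8 -132.7   18.4]
 [ 567.5 -111.    21. ]]
((516.5316162109375, -131.11570739746094), (38.756378173828125, 105.61983489990234), 84.55980682373047)
plane [-2.21617990e-03  5.49773553e-03  1.83138187e+01]
[ 9.9595499e-01 -8.9853279e-02  5.1640375e+02 -1.3250902e+02]
disc 1220 [ 646.90653967 -149.47756566] ((647.2753295898438, -148.58856201171875), 45.358463287353516)
```

View pics/s1.png

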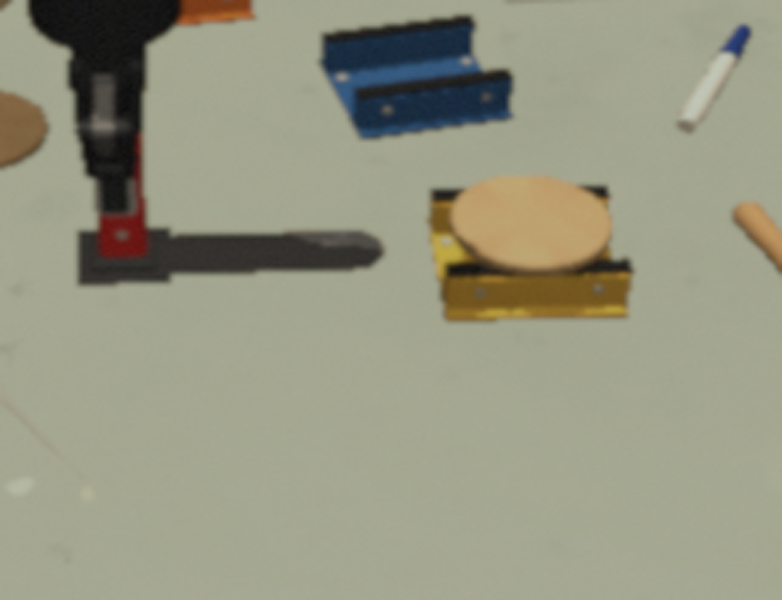

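The blade is level at z 18 mm and points at the slot; its tip is at (380,248) in the crop. The disc sits squarely at (530,222). Inserting now.

Call:
apply_moves --rows '[{"xyz":[-4,-1,0],"turn":[0,0,0],"grip":0},{"xyz":[-12,-1,0],"turn":[0,0,0],"grip":0},{"xyz":[-24,-1,0],"turn":[0,0,0],"grip":0},{"xyz":[-38,-1,0],"turn":[0,0,0],"grip":0},{"xyz":[-53,-1,0],"turn":[0,0,0],"grip":0},{"xyz":[-68,-1,0],"turn":[0,0,0],"grip":0},{"xyz":[-83,-1,0],"turn":[0,0,0],"grip":0},{"xyz":[-98,-1,0],"turn":[0,0,0],"grip":0},{"xyz":[-111,-1,0],"turn":[0,0,0],"grip":0},{"xyz":[-120,-1,0],"turn":[0,0,0],"grip":0},{"xyz":[-125,-1,0],"turn":[0,0,0],"grip":0},{"xyz":[-125,-1,0],"turn":[0,0,0],"grip":0}]' --force 100

```text
clock: 7.38
tcp_pos: [0.5545, -0.1384, 0.0655]
orientation: [0.001, 0.052, 0.999, -0.0]
wrist_force: [-0.1, -0.6, -1.5]
finger_gap: 0.0254
grip_force: 97.7
```

Run:
```python
from h import *
s=env.get_state();print(s['clock'],s['tcp_pos'],s['wrist_force'])
d=cam('side');W=cloud(d);col=d['color'];z=W[...,2]
cv2.imwrite('pics/s2.png',cv2.resize(col[200:400,230:460],None,fx=3.4,fy=3,interpolation=cv2.INTER_CUBIC))
```

```text
7.3833 [ 0.55445946 -0.13841818  0.06547829] [-0.13750459 -0.59203324 -1.49193304]
```

View pics/s2.png

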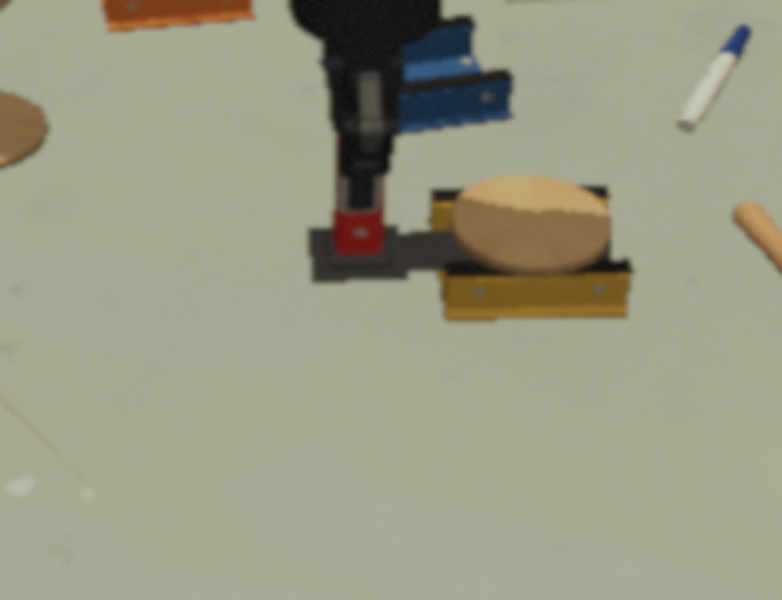

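The blade is under the disc, centred in the slot, with no contact force. Lifting slowly.

Call:
apply_moves --rows '[{"xyz":[0,0,-4],"turn":[0,0,0],"grip":0},{"xyz":[0,0,-9],"turn":[0,0,0],"grip":0},{"xyz":[0,0,-12],"turn":[0,0,0],"grip":0},{"xyz":[0,0,-14],"turn":[0,0,0],"grip":0},{"xyz":[0,0,-16],"turn":[0,0,0],"grip":0},{"xyz":[0,0,-18],"turn":[0,0,0],"grip":0},{"xyz":[0,0,-21],"turn":[0,0,0],"grip":0},{"xyz":[0,0,-25],"turn":[0,0,0],"grip":0},{"xyz":[0,0,-30],"turn":[0,0,0],"grip":0},{"xyz":[0,0,-36],"turn":[0,0,0],"grip":0},{"xyz":[0,0,-41],"turn":[0,0,0],"grip":0},{"xyz":[0,0,-45],"turn":[0,0,0],"grip":0}]'

```text
clock: 8.43
tcp_pos: [0.5534, -0.1383, 0.1113]
orientation: [0.0, 0.052, 0.999, -0.0]
wrist_force: [0.5, -0.0, -2.1]
finger_gap: 0.0249
grip_force: 97.8
```

Call:
apply_moves --rows '[{"xyz":[0,0,-3],"turn":[0,0,0],"grip":0},{"xyz":[0,0,-5],"turn":[0,0,0],"grip":0},{"xyz":[0,0,-5],"turn":[0,0,0],"grip":0},{"xyz":[0,0,-5],"turn":[0,0,0],"grip":0}]'

```text
clock: 8.77
tcp_pos: [0.5531, -0.1382, 0.1153]
orientation: [0.0, 0.052, 0.999, 0.0]
wrist_force: [0.1, -0.5, -2.6]
finger_gap: 0.025
grip_force: 97.8
```

Run:
```python
from h import *
s=env.get_state();print(s['clock'],s['tcp_pos'],s['wrist_force'])
d=cam('side');W=cloud(d);col=d['color'];z=W[...,2]
m=(z>.06)&(z<.11)&(np.hypot(W[...,0]-.65,W[...,1]+.147)<.06)&(col[...,2]>col[...,0]*1.3)
P=W[m]*1000;c=(np.percentile(P,1,0)+np.percentile(P,99,0))/2;print("disc",len(P),c,np.median(P[:,2]),cv2.minEnclosingCircle(P[:,:2].astype(np.float32)))
A=np.c_[P[:,:2]-P[:,:2].mean(0),np.ones(len(P))];print("plane",np.linalg.lstsq(A,P[:,2],rcond=None)[0])
b=(625,45.5)
off=np.array(cv2.minEnclosingCircle(P[:,:2].astype(np.float32))[0])-s['tcp_pos'][:2]*1000
for off in (off,np.array([648.5,-148])-s['tcp_pos'][:2]*1000):
    th=np.deg2rad(12.5);o=np.array([[np.cos(th),-np.sin(th)],[np.sin(th),np.cos(th)]])@off
    print(off,o,"grip target",b-o); 
plan(*(b-o),115,6.5)
```

```text
8.7667 [ 0.55307401 -0.13820291  0.1153472 ] [ 0.103958   -0.48385049 -2.57532056]
disc 1326 [ 645.81022608 -149.13925331   73.77887222] 76.72819777908163 ((643.6415405273438, -152.76895141601562), 52.013431549072266)
plane [1.22511958e-02 2.31930098e-02 7.63634981e+01]
[ 90.56752685 -14.56603729] [91.57338233  5.3816365 ] grip target [533.42661767  40.1183635 ]
[95.42598633 -9.79708588] [95.28448691 11.08910782] grip target [529.71551309  34.41089218]
xyz [ 41.2 169.2   0.2] turn [ 0.0003 -0.0003 -0.2183]
```

The disc is carried level, with its top at z 76 mm. Carrying it gently across to the blue stand, then turning.

Call:
apply_moves --rows '[{"xyz":[1,4,0],"turn":[0,0,0],"grip":0},{"xyz":[3,13,0],"turn":[0,0,0],"grip":0},{"xyz":[6,26,0],"turn":[0,0,0],"grip":0},{"xyz":[11,44,0],"turn":[0,0,0],"grip":0},{"xyz":[16,64,0],"turn":[0,0,0],"grip":0},{"xyz":[21,86,0],"turn":[0,0,0],"grip":0},{"xyz":[26,107,0],"turn":[0,0,0],"grip":0},{"xyz":[31,126,0],"turn":[0,0,0],"grip":0},{"xyz":[35,143,0],"turn":[0,0,0],"grip":0},{"xyz":[38,156,0],"turn":[0,0,0],"grip":0},{"xyz":[40,165,0],"turn":[0,0,0],"grip":0},{"xyz":[41,170,0],"turn":[0,0,0],"grip":0}]'

```text
clock: 9.82
tcp_pos: [0.5296, 0.0368, 0.1154]
orientation: [-0.0, 0.051, 0.999, 0.0]
wrist_force: [0.0, -0.2, -2.2]
finger_gap: 0.0247
grip_force: 97.8
```

Call:
apply_moves --rows '[{"xyz":[0,0,0],"turn":[0,0,-0.01],"grip":0},{"xyz":[0,0,0],"turn":[0,0,-0.03],"grip":0},{"xyz":[0,0,0],"turn":[0,0,-0.055],"grip":0},{"xyz":[0,0,0],"turn":[0,0,-0.085],"grip":0},{"xyz":[0,0,0],"turn":[0,0,-0.115],"grip":0},{"xyz":[0,0,0],"turn":[0,0,-0.145],"grip":0},{"xyz":[0,0,0],"turn":[0,0,-0.17],"grip":0},{"xyz":[0,0,0],"turn":[0,0,-0.19],"grip":0},{"xyz":[0,0,0],"turn":[0,0,-0.205],"grip":0},{"xyz":[0,0,0],"turn":[0,0,-0.215],"grip":0},{"xyz":[0,0,0],"turn":[0,0,-0.218],"grip":0},{"xyz":[0,0,0],"turn":[0,0,-0.218],"grip":0}]'

```text
clock: 10.82
tcp_pos: [0.5302, 0.035, 0.1154]
orientation: [0.0, -0.057, 0.998, 0.0]
wrist_force: [-0.4, 0.4, -1.6]
finger_gap: 0.025
grip_force: 97.7
```

Run:
```python
from h import *
s=env.get_state();print(s['clock'],s['tcp_pos'],s['wrist_force'],np.degrees(rot().as_euler('xyz')))
d=cam('side');W=cloud(d);col=d['color'];z=W[...,2]
cv2.imwrite('pics/s3.png',cv2.resize(col[150:350,230:460],None,fx=3.4,fy=3,interpolation=cv2.INTER_CUBIC))
m=(z>.06)&(z<.11)&(np.hypot(W[...,0]-.625,W[...,1]-.045)<.06)&(col[...,2]>col[...,0]*1.3)
P=W[m]*1000;c=(np.percentile(P,1,0)+np.percentile(P,99,0))/2;print("disc",len(P),c,cv2.minEnclosingCircle(P[:,:2].astype(np.float32)))
# blue rails by side camera in the first picture
q=np.load("side0.npz");w=q["W"];m=np.zeros((480,640),bool);m[195:250,315:390]=1
rails(w,q["col"],m,0.0305,0.039,70)
d=cam('top');W=cloud(d);col=d['color'];z=W[...,2]
m=(z>.06)&(z<.11)&(np.hypot(W[...,0]-.625,W[...,1]-.045)<.06)&(col[...,2]>col[...,0]*1.2)
P=W[m]*1000
if len(P):print("top disc",len(P),np.percentile(P,[1,99],0))
```

```text
10.8167 [0.53015256 0.03497916 0.11535483] [-0.36282443  0.36986375 -1.59674018] [ 1.79996871e+02  2.67626738e-03 -1.73520394e+02]
disc 870 [623.20496156  44.63301681  75.26062238] ((623.929443359375, 45.4102897644043), 45.3211555480957)
rail 155 yaw 6.81 mid [618.2  76.4] len 94.3
rail 201 yaw 7.52 mid [626.7   8.2] len 94.9
top disc 404 [[593.21020011   5.17897399  70.79785995]
 [661.09136307  35.88360914  81.90266572]]
```

View pics/s3.png

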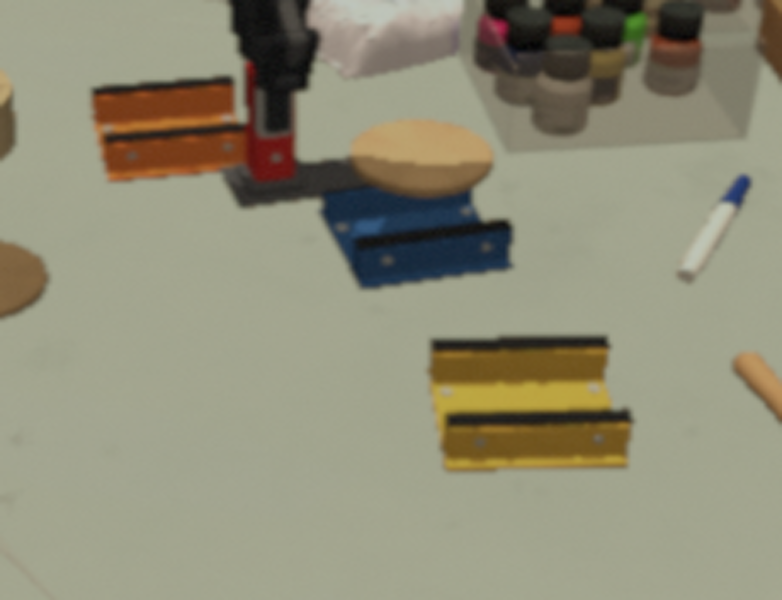

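The disc sits on the blade over the blue stand, within about 3 mm of its centre; in the crop the disc is at (422,158) and the stand at (418,230). Lowering.

Call:
apply_moves --rows '[{"xyz":[0,-1,3],"turn":[0,0,0],"grip":0},{"xyz":[0,-2,7],"turn":[0,0,0],"grip":0},{"xyz":[0,-2,12],"turn":[0,0,0],"grip":0},{"xyz":[0,-2,17],"turn":[0,0,0],"grip":0},{"xyz":[0,-2,21],"turn":[0,0,0],"grip":0},{"xyz":[0,-2,24],"turn":[0,0,0],"grip":0},{"xyz":[0,-2,26],"turn":[0,0,0],"grip":0},{"xyz":[0,-2,28],"turn":[0,0,0],"grip":0},{"xyz":[0,-2,30],"turn":[0,0,0],"grip":0},{"xyz":[0,-2,31],"turn":[0,0,0],"grip":0},{"xyz":[0,-2,32],"turn":[0,0,0],"grip":0},{"xyz":[0,-2,33],"turn":[0,0,0],"grip":0}]'

```text
clock: 11.92
tcp_pos: [0.5305, 0.0332, 0.0824]
orientation: [0.0, -0.057, 0.998, 0.0]
wrist_force: [-0.9, -0.5, -1.4]
finger_gap: 0.0248
grip_force: 97.7
```

Call:
apply_moves --rows '[{"xyz":[0,0,1],"turn":[0,0,0],"grip":0},{"xyz":[0,0,2],"turn":[0,0,0],"grip":0},{"xyz":[0,0,3],"turn":[0,0,0],"grip":0},{"xyz":[0,0,4],"turn":[0,0,0],"grip":0},{"xyz":[0,0,6],"turn":[0,0,0],"grip":0},{"xyz":[0,0,8],"turn":[0,0,0],"grip":0},{"xyz":[0,0,11],"turn":[0,0,0],"grip":0},{"xyz":[0,0,14],"turn":[0,0,0],"grip":0},{"xyz":[0,0,16],"turn":[0,0,0],"grip":0},{"xyz":[0,0,16],"turn":[0,0,0],"grip":0},{"xyz":[0,0,16],"turn":[0,0,0],"grip":0}]'

```text
clock: 12.83
tcp_pos: [0.5301, 0.0332, 0.0661]
orientation: [-0.0, -0.057, 0.998, 0.0]
wrist_force: [0.3, 0.7, -1.4]
finger_gap: 0.0249
grip_force: 97.7
```

Run:
```python
from h import *
s=env.get_state();print(s['clock'],s['tcp_pos'],s['wrist_force'],np.degrees(rot().as_euler('xyz')))
d=cam('side');W=cloud(d);col=d['color'];z=W[...,2]
cv2.imwrite('pics/s4.png',cv2.resize(col[150:350,230:460],None,fx=3.4,fy=3,interpolation=cv2.INTER_CUBIC))
m=(z>.036)&(z<.05)&(np.hypot(W[...,0]-.625,W[...,1]-.045)<.06)&(col[...,2]>col[...,0]*1.3)
P=W[m]*1000;c=(np.percentile(P,1,0)+np.percentile(P,99,0))/2;print("disc",len(P),c,cv2.minEnclosingCircle(P[:,:2].astype(np.float32)))
A=np.c_[P[:,:2]-P[:,:2].mean(0),np.ones(len(P))];print("plane",np.linalg.lstsq(A,P[:,2],rcond=None)[0])
```

```text
12.8333 [0.5301496  0.03318305 0.06611012] [ 0.33224102  0.73552714 -1.37558248] [ 1.79990284e+02 -2.76573390e-02 -1.73515837e+02]
disc 866 [623.57590773  42.79670078  41.42869431] ((623.35205078125, 43.76590347290039), 46.69070053100586)
plane [3.35441338e-03 2.16034266e-02 4.29093845e+01]
```

View pics/s4.png

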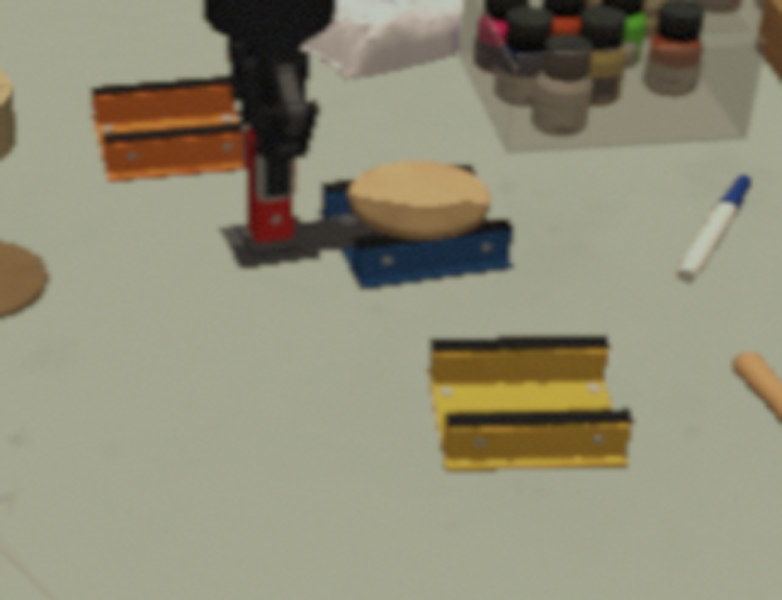

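The disc rests level on both blue rails, at (420,200) in the crop. I'll draw the blade straight out, then move clear to the right and away from the spare disc.

Call:
apply_moves --rows '[{"xyz":[4,0,0],"turn":[0,0,0],"grip":0},{"xyz":[12,0,0],"turn":[0,0,0],"grip":0},{"xyz":[24,0,0],"turn":[0,0,0],"grip":0},{"xyz":[38,0,0],"turn":[0,0,0],"grip":0},{"xyz":[53,0,0],"turn":[0,0,0],"grip":0},{"xyz":[68,0,0],"turn":[0,0,0],"grip":0},{"xyz":[83,0,0],"turn":[0,0,0],"grip":0},{"xyz":[98,0,0],"turn":[0,0,0],"grip":0},{"xyz":[112,0,0],"turn":[0,0,0],"grip":0},{"xyz":[122,0,0],"turn":[0,0,0],"grip":0},{"xyz":[128,0,0],"turn":[0,0,0],"grip":0},{"xyz":[128,0,0],"turn":[0,0,0],"grip":0}]'

```text
clock: 13.88
tcp_pos: [0.4016, 0.0188, 0.0664]
orientation: [-0.0, -0.056, 0.998, 0.0]
wrist_force: [0.2, 0.4, -1.9]
finger_gap: 0.025
grip_force: 97.8
```

Call:
apply_moves --rows '[{"xyz":[0,-6,0],"turn":[0,0,0],"grip":0},{"xyz":[0,-20,0],"turn":[0,0,0],"grip":0},{"xyz":[0,-38,0],"turn":[0,0,0],"grip":0},{"xyz":[0,-58,0],"turn":[0,0,0],"grip":0},{"xyz":[0,-78,0],"turn":[0,0,0],"grip":0},{"xyz":[0,-96,0],"turn":[0,0,0],"grip":0},{"xyz":[0,-110,0],"turn":[0,0,0],"grip":0},{"xyz":[0,-118,0],"turn":[0,0,0],"grip":0},{"xyz":[0,-120,0],"turn":[0,0,0],"grip":0},{"xyz":[0,-120,0],"turn":[0,0,0],"grip":0}]'

```text
clock: 14.72
tcp_pos: [0.4172, -0.1011, 0.0663]
orientation: [0.0, -0.056, 0.998, 0.0]
wrist_force: [-0.2, 0.4, -1.6]
finger_gap: 0.0248
grip_force: 97.8
```

Call:
apply_moves --rows '[{"xyz":[0,0,4],"turn":[0,0,0],"grip":0},{"xyz":[0,0,8],"turn":[0,0,0],"grip":0},{"xyz":[0,0,11],"turn":[0,0,0],"grip":0},{"xyz":[0,0,13],"turn":[0,0,0],"grip":0},{"xyz":[0,0,14.5],"turn":[0,0,0],"grip":0},{"xyz":[0,0,15.5],"turn":[0,0,0],"grip":0},{"xyz":[0,0,16],"turn":[0,0,0],"grip":0},{"xyz":[0,0,16],"turn":[0,0,0],"grip":0}]'

```text
clock: 15.38
tcp_pos: [0.4167, -0.1003, 0.0504]
orientation: [0.0, -0.057, 0.998, 0.0]
wrist_force: [0.6, 0.0, -2.6]
finger_gap: 0.0249
grip_force: 98.3
```

Run:
```python
from h import *
s=env.get_state();print(s['clock'],s['tcp_pos'],s['wrist_force'])
```

```text
15.3833 [ 0.41669905 -0.1003346   0.05038942] [ 0.64855854  0.00714236 -2.56194088]
```

Call:
apply_moves --rows '[{"xyz":[0,0,0.3],"turn":[0,0,0],"grip":0.35},{"xyz":[0,0,0.3],"turn":[0,0,0],"grip":0.5},{"xyz":[0,0,0.3],"turn":[0,0,0],"grip":0.7},{"xyz":[0,0,0.3],"turn":[0,0,0],"grip":1},{"xyz":[0,0,0.3],"turn":[0,0,0],"grip":1},{"xyz":[0,0,0.3],"turn":[0,0,0],"grip":1},{"xyz":[0,0,0],"turn":[0,0,0],"grip":1},{"xyz":[0,0,0],"turn":[0,0,0],"grip":1},{"xyz":[0,0,0],"turn":[0,0,0],"grip":1}]'

```text
clock: 16.13
tcp_pos: [0.4167, -0.1005, 0.0504]
orientation: [0.0, -0.057, 0.998, 0.0]
wrist_force: [-1.0, 0.6, 0.2]
finger_gap: 0.0852
grip_force: 0.0
```

Call:
apply_moves --rows '[{"xyz":[0,0,-10],"turn":[0,0,0],"grip":1},{"xyz":[0,0,-25],"turn":[0,0,0],"grip":1},{"xyz":[0,0,-45],"turn":[0,0,0],"grip":1},{"xyz":[0,0,-65],"turn":[0,0,0],"grip":1},{"xyz":[0,0,-85],"turn":[0,0,0],"grip":1},{"xyz":[0,0,-105],"turn":[0,0,0],"grip":1},{"xyz":[0,0,-120],"turn":[0,0,0],"grip":1},{"xyz":[0,0,-130],"turn":[0,0,0],"grip":1},{"xyz":[0,0,-130],"turn":[0,0,0],"grip":1}]'

```text
clock: 16.88
tcp_pos: [0.4181, -0.1011, 0.1825]
orientation: [0.002, -0.057, 0.998, -0.001]
wrist_force: [0.7, -0.6, 0.4]
finger_gap: 0.0856
grip_force: 0.0
```

Run:
```python
from h import *
d=cam('side');W=cloud(d);col=d['color'];z=W[...,2]
cv2.imwrite('pics/s5.png',cv2.resize(col[150:380,180:460],None,fx=2.8,fy=2.6,interpolation=cv2.INTER_CUBIC))
m=(z>.036)&(z<.05)&(np.hypot(W[...,0]-.625,W[...,1]-.045)<.06)&(col[...,2]>col[...,0]*1.3)
P=W[m]*1000;print("disc",len(P),cv2.minEnclosingCircle(P[:,:2].astype(np.float32)),np.median(P[:,2]))
```

```text
disc 862 ((630.2421264648438, 47.29550552368164), 51.08903884887695) 43.038217431064176
```

View pics/s5.png

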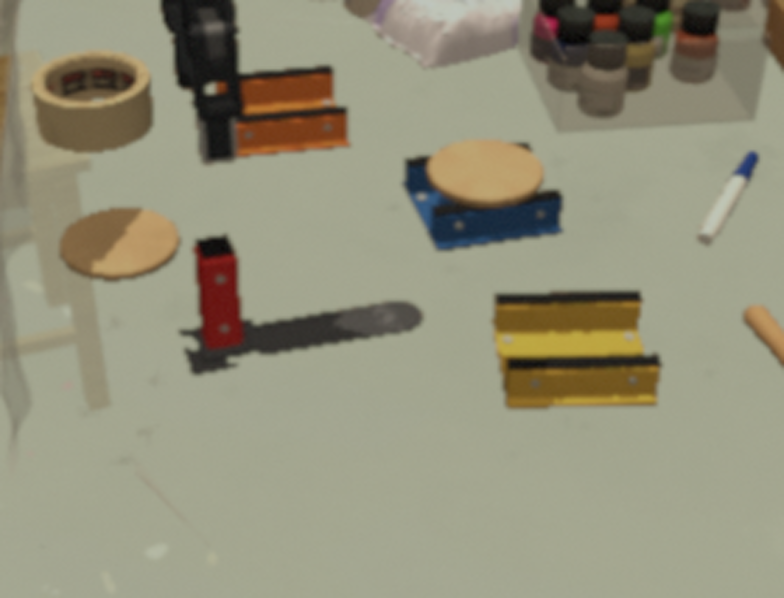

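The spatula stands upright, with its grip at (220,293) and its tip at (418,318), clear of both stands. The disc is flat and centred on the blue stand at (485,172).

```bash
python3 -c "
from workcell import ticket
print(ticket.hand_in())"
```

```text
the job is handed in; nothing more can be done
None
```

The disc lies flat and centred on both blue rails, the spatula stands free on the table clear of both stands, and the job is handed in; the hand-in gave no verdict.

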